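# Overhang a tile for edge glazing

### The job

Get the stoneware tile ready for glazing its end: push it along the ply ledge until its short end sticks out about 4 cm past the ledge, on the side where the drip tray stands, with its long side lying flush against the wooden strip along the back of the ledge. Only push it: it must never be lifted or tipped and stays flat on the ledge. Leave the tray, the brush cup, the jar and the little clay figure where they stand.

Things in the scene. Friction and masses are not known exactly. Their poses are not given: they have to be found in the camera images.
- board: The ledge, fixed: stacked plywood boards, 180 (x) by 400 mm (y), top face 50 mm above the table. Origin: centre of its underside; x points across it to the back, away from the robot, y along it, z up. A dark strip, 18 mm wide, 14 mm high, stands on top along the whole back edge, its front face at x = +72 mm. Open ends at y = +200 and -200 mm
- tile: The tile: flat grey-brown stoneware, 100 (its x) by 140 (its y) by 8 mm thick, with a faint inlaid ring in the middle, 0.18 to 0.37 kg, loose. It lies flat on the ledge, roughly along it, 1 to 4 cm in front of the strip. Origin at the centre of its underside; z up; x and y start about parallel to those of the ledge
- tray: The drip tray: shallow open white plastic tray, 130 mm (x) by 150 mm (y) by 22 mm high, loose, on the table off one end of the ledge (either end). Its origin, the centre of its underside, is about 290 mm from the ledge's middle. Leave it in place
- cup: Brush cup: pink round pot, 76 mm wide and 85 mm high, with brushes standing out to 170 mm high, loose, on the table off the ledge's other end, about 290 mm from the ledge's middle. Origin at the centre of its underside. Leave it in place
- jar: Glass jar with white cap, 60 mm wide, 75 mm high, loose, on the table behind the ledge. Origin at the centre of its underside. Leave it in place
- figure: Small round clay bear, 50 mm wide, 49 mm high, loose, on the table between robot and ledge. Origin at the centre of its underside. Leave it in place

How it is judged:
At the end, for the whole second after the job is handed in: The tile lies at rest, flat on the ledge, its short end 28 to 52 mm past the ledge's end on the drip tray's side, its long side within 5 mm of the strip and parallel to it within 0.06 rad; tray, cup, jar and figure within 15 mm of where they stood (((y of tray in the frame of board above 0 m and y of tile in the frame of board between 0.158 and 0.182 m) or (y of tray in the frame of board below 0 m and y of tile in the frame of board between -0.182 and -0.158 m)) and x of tile in the frame of board above 0.017 m and angle between the y axis of tile and the y axis of board, either way round below 0.06 rad and z of tile in the frame of board between 0.047 and 0.053 m and angle between tile's own z axis and vertical below 0.04 rad and linear speed of tile below 0.01 m/s and distance of each of cup, jar, figure, tray from where it was at the start of the episode below 0.015 m); the robot touches nothing.
It fails at once if the tile is lifted (z of tile in the frame of board above 0.058 m).
It fails at once if the tile is tipped or falls off the ledge (angle between tile's own z axis and vertical above 0.15 rad or z of tile in the frame of board below 0.04 m).
It fails at once if the tray, cup, jar or figure is moved or knocked over (distance of any of cup, jar, figure, tray from where it was at the start of the episode above 0.015 m or angle between any of cup, jar, figure, tray's own z axis and vertical above 0.3 rad).
It also fails if it takes over 64 s, if anything falls off the work surface, if the arm or the gripper's body presses on something with over 40 N, if the wrist force passes 120 N, or if a joint passes its speed limit or range.

### The arm

A 7-joint arm with a two-finger parallel gripper is mounted at the origin on the work surface. World frame = base frame: x ahead of the robot, y to its left, z up, the work surface at z = 0. Lengths are in m, angles in rad, forces in N, time in s.
With the tool pointing down it reaches from about 0.35 to 0.9 m from the base axis. Payload 8.1 kg.
Tool frame: the origin (TCP) lies on the centre line of the jaws, within the pads' length; the fingertips stand 19 mm ahead of it and the grasp point (between the pads) is the TCP; z points along the fingers, y is the direction in which the jaws open and shut (so a half turn about z gives the same grasp; the last joint's range is limited). The gripper opens to 92 mm and grips with 3 to 60 N. Pads are 19 mm wide; open, the fingers measure 130 mm over their backs; the gripper's body (75 mm by 190 mm) begins 47 mm behind the grasp point.
Start: joints at [1.037, 0.434, 0.025, 1.573, -0.012, 1.134, -0.075], TCP at [0.261, -0.568, 0.246] pointing down, gripper open.
Joint ranges: [-2.62, 2.62], [-0.44, 2.09], [-1.27, 1.32], [0.08, 2.57], [-1.32, 4.46], [0.12, 2], [-2.74, 2.74]. Speed limits (rad/s): [2.22, 2.22, 3.01, 3.01, 3.14, 3.14, 3.14].

### API

Orientations are given as a rotation vector (axis times angle).
In Python, from cell import monitor, imaging, workorder, outline_of gives the robot as it stands.
- The arm moves only by the tool move_arm, never from a script. Its argument "series" is a list of rows, each a list of 6 numbers: the shift along the world's x, y, z in cm, then the turn, a rotation vector about the world's x, y, z in degrees. A call has 1 to 8 rows; each row shifts and turns the commanded pose from where the row before left it; what a row does not reach is not made up. A row lasts 1/10 s, in which the tool goes at most 50 mm and 8.59 degrees, less where a joint would pass 70% of its speed; a pose out of reach is approached as far as the arm can. A call with a gripper value outside its range is refused whole. "grip" is the opening, from 0 (shut) to 1 (fully open), set as the call begins (left out, the last holds). The fingers move at their own pace and stop on an object; "force" is the grip in N (left out, the last holds). Time passes only in rows, so rows that do not move let the fingers close. It gives the time, the measured TCP pose, the force and the opening at its end, in the units of the state.
- monitor.observe(): the state, without advancing time (a new reading comes with each control period).
- imaging.get_image(name): name is "scene" or "top"; returns a dict with "color" (400x640x3 uint8, red, green, blue), "fx", "fy", "cx", "cy" (pixels), "rvec" (rotation vector, rad) and "tvec" (3), from world to camera coordinates, as OpenCV has them. Camera axes: x right, y down, z forward; pixel columns grow to the right and rows downward; lengths in m; the calibration is good to about 2 mm. A picture is of the moment at which its call begins. There is no depth.
- workorder.sign_off(): hands the job in, once; it reports no verdict.
Trained networks look in the newest picture that a camera, given by its name, has taken for a name from the list of things; names that differ only in an ending like _2 or _b are one class to them, and where a whole thing is asked for, a point or a joint stands for the part that bears it (a point fixed in the world has none). Each returns a list of dicts, best first, with "p" (0 to 1); they miss things now and then, are a little off and sometimes report something else, mostly with a low value. They report only what shows in the picture. A call takes as long as a camera call.
- outline_of(camera, thing): "mask" (400x640 bool, what is visible of it) and "rect" ([left, top, width, height] in pixels, round what is visible of it).
The state is a dict: "clock": time; "joints": joint angles; "dq": joint speeds; "joint_efforts": joint torques, N m; "position": TCP position; "ee_rot": TCP orientation; "force": force on the tool from outside, world axes, zero at the start; "ft_torque": the same for the moment, N m; "width": opening from 0.0 (shut) to 1.0 (fully open).
Only numpy, scipy, OpenCV 4.12 (cv2) and the standard library are available. Lean on these libraries where they do the work, as an engineer would, in place of code of your own. Each camera call takes 0.05 s, during which the arm holds its last target. There are 200 camera calls.

## Working session

There is one attempt and no reset: what is moved stays moved. The work goes in short steps, Python scripts to look and compute and a tool call to move; the robot and the scene stay as the last step left them, time stands still between calls to the robot, and variables do not carry over. Pictures are saved under pics/ and viewed, about 8 in all and at most 12, crops included, and the job is handed in when it is done.

Besides the shell and the picture viewer there is one more tool, called after "Emit:" as name(argument=value, ...) on one line, values as JSON. move_arm: Moves the arm, as the interface text tells. Its arguments: {"type":"object","properties":{"series":{"type":"array"},"grip":{"type":"number"},"force":{"type":"number"}},"required":["series"]}

```bash
mkdir -p pics
cat > h.py <<'E'
import numpy as np, cv2
from cell import monitor, imaging, workorder, outline_of
def ray(im,uv,z):
    R=cv2.Rodrigues(np.array(im["rvec"],float))[0]; t=np.array(im["tvec"],float).ravel()
    K=np.array([[im["fx"],0,im["cx"]],[0,im["fy"],im["cy"]],[0,0,1]])
    uv=np.atleast_2d(np.array(uv,float)); d=(np.linalg.inv(K)@np.c_[uv,np.ones(len(uv))].T); d=R.T@d; c=-R.T@t
    return (c[:,None]+d*((z-c[2])/d[2])).T
def proj(im,P):
    K=np.array([[im["fx"],0,im["cx"]],[0,im["fy"],im["cy"]],[0,0,1]])
    return cv2.projectPoints(np.atleast_2d(np.array(P,float)),np.array(im["rvec"],float),np.array(im["tvec"],float),K,None)[0][:,0]
def save(im,n): cv2.imwrite("pics/"+n,im["color"][:,:,::-1])
E
python3 - <<'E'
from h import *
s=monitor.observe(); print({k:np.round(v,3) for k,v in s.items()})
zt=dict(board=.05,tile=.058,tray=.022,cup=.085,jar=.075,figure=.02)
for c in("scene","top"):
    im=imaging.get_image(c); save(im,c+"0.png")
    for n,z in zt.items():
        for o in outline_of(c,n)[:2]:
            m=o["mask"].astype(np.uint8); q=max(cv2.findContours(m,0,1)[0],key=cv2.contourArea)
            box=cv2.boxPoints(cv2.minAreaRect(q))
            poly=cv2.boxPoints(cv2.minAreaRect((ray(im,q[:,0],z)[:,:2]*1000).astype(np.float32)))
            print(c,n,round(o["p"],2),o["rect"],np.round(poly).tolist())
E
```

```text
{'clock': np.float64(0.0), 'joints': array([ 1.037,  0.435,  0.025,  1.574, -0.012,  1.134, -0.075]), 'dq': array([ 0.   , -0.   , -0.   ,  0.001, -0.   ,  0.001, -0.001]), 'joint_efforts': array([ 2.0000e-03, -6.6786e+01,  9.8600e-01, -3.1446e+01, -6.0000e-02,
        4.3000e-02,  0.0000e+00]), 'position': array([ 0.261, -0.567,  0.245]), 'ee_rot': array([-3.068e+00, -6.710e-01,  1.000e-03]), 'force': array([0.053, 0.107, 0.268]), 'ft_torque': array([-0.049, -0.023,  0.006]), 'width': np.float64(1.0)}
scene board 0.73 [208.6, 174.1, 167.6, 109.5] [[419.0, 150.0], [512.0, -266.0], [723.0, -219.0], [630.0, 197.0]]
scene tile 0.89 [253.8, 195.6, 70.6, 45.7] [[496.0, -3.0], [522.0, -143.0], [631.0, -123.0], [605.0, 17.0]]
scene tray 0.71 [150.7, 241.5, 89.8, 71.4] [[525.0, -264.0], [562.0, -413.0], [708.0, -377.0], [671.0, -227.0]]
scene cup 0.63 [211.0, 171.6, 166.4, 114.2] [[460.0, 120.0], [551.0, -275.0], [757.0, -227.0], [666.0, 168.0]]
scene jar 0.93 [337.3, 228.9, 24.0, 35.3] [[668.0, 15.0], [768.0, -50.0], [797.0, -5.0], [697.0, 60.0]]
scene figure 0.63 [230.8, 188.3, 21.0, 19.1] [[338.0, -147.0], [419.0, -171.0], [432.0, -128.0], [351.0, -104.0]]
top board 0.9 [263.7, 148.9, 170.3, 103.4] [[414.0, 143.0], [498.0, -253.0], [687.0, -213.0], [603.0, 183.0]]
top board 0.2 [214.6, 194.7, 38.7, 41.3] [[456.0, 227.0], [527.0, 199.0], [566.0, 300.0], [495.0, 328.0]]
top tile 0.95 [325.4, 171.0, 65.0, 50.3] [[492.0, 3.0], [516.0, -137.0], [619.0, -119.0], [595.0, 21.0]]
top tray 0.81 [422.6, 151.5, 66.2, 61.7] [[520.0, -252.0], [553.0, -404.0], [683.0, -376.0], [649.0, -224.0]]
top cup 0.94 [213.5, 190.6, 41.8, 47.4] [[448.0, 219.0], [516.0, 189.0], [561.0, 293.0], [493.0, 323.0]]
top jar 0.81 [310.7, 130.4, 29.4, 28.9] [[649.0, 1.0], [724.0, 0.0], [725.0, 56.0], [650.0, 58.0]]
top figure 0.6 [381.9, 254.7, 22.3, 18.0] [[353.0, -136.0], [385.0, -170.0], [420.0, -138.0], [387.0, -104.0]]
```

Run:
```python
from h import *
im=imaging.get_image("top")
th=np.arctan2(84,396) 
c=im["color"][110:290,190:510]; cv2.imwrite("pics/top0c.png",cv2.resize(c,None,fx=2.5,fy=2.5,interpolation=cv2.INTER_CUBIC)[:,:,::-1])
```

```text
(no output)
```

View pics/top0c.png

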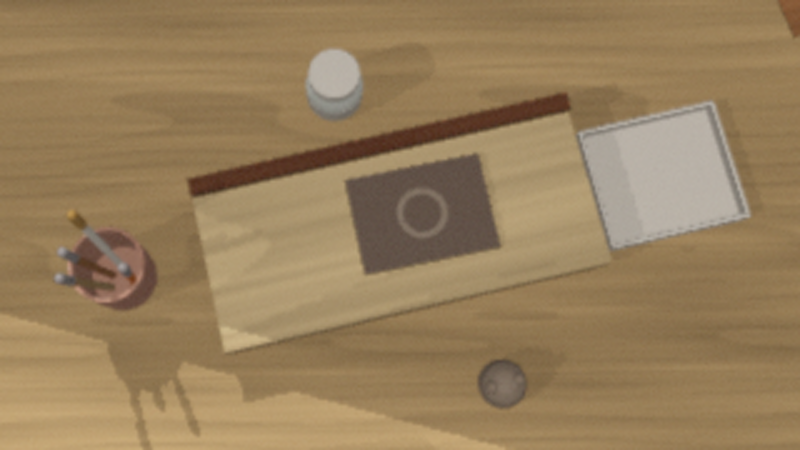

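View pics/scene0.png

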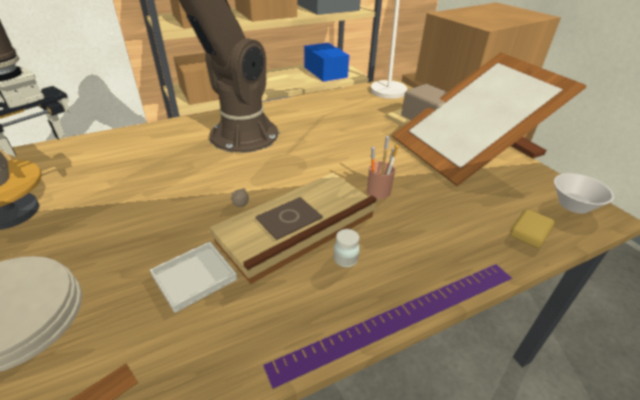

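The top view (crop: px = 190+u/2.5, 110+v/2.5) shows the tile at about (422,213), lying on the ledge. The tray is off the right-hand end (-y) at (660,175), and the cup is off the left end at (110,268). The jar is behind at (333,85) and the bear is in front at (502,383). The scene view agrees with this. Next I'll refine the corners.

```bash
cat >> h.py <<'E'
def refine(im,crop):
    g=cv2.cvtColor(im["color"],cv2.COLOR_RGB2GRAY)
    p=((np.array(crop,float)+.5)/2.5-.5+[190,110]).astype(np.float32).reshape(-1,1,2)
    return cv2.cornerSubPix(g,p.copy(),(3,3),(-1,-1),(3,50,.01))[:,0]
def fit(P,M):  # P world = R(th) M + t
    P=np.array(P)[:,:2];M=np.array(M,float);a=M-M.mean(0);b=P-P.mean(0)
    th=np.arctan2((a[:,0]*b[:,1]-a[:,1]*b[:,0]).sum(),(a*b).sum());c,s=np.cos(th),np.sin(th);R=np.array([[c,-s],[s,c]])
    t=P.mean(0)-R@M.mean(0);return th,t,np.linalg.norm(P-(M@R.T+t),axis=1)
E
python3 - <<'E'
from h import *
im=imaging.get_image("top")
ft=refine(im,[(224,352),(610,262)]); st=refine(im,[(190,180),(568,95)]); ti=refine(im,[(346,182),(478,154),(499,247),(366,273)])
P=np.r_[ray(im,ft,.05),ray(im,st,.064)]
th,t,e=fit(P,[(-.09,.2),(-.09,-.2),(.09,.2),(.09,-.2)]); print("board",th,t,e)
T=ray(im,ti,.058); th2,t2,e2=fit(T,[(.05,.07),(.05,-.07),(-.05,-.07),(-.05,.07)]);print("tile",th2,t2,e2)
R=np.array([[np.cos(th),-np.sin(th)],[np.sin(th),np.cos(th)]])
print("tile in board",R.T@(t2-t),th2-th)
for n,z in dict(tray=.011,cup=.04,jar=.04,figure=.025).items():
    m=outline_of("top",n)[0]["mask"]; v,u=np.nonzero(m); w=ray(im,[u.mean(),v.mean()],z)[0][:2]; print(n,w,R.T@(w-t))
np.save("b.npy",[th,*t])
f=lambda x,y:R@[x,y]+t
print("push start end, front start, target ctr",f(-0.01,.15),f(-.08,-.02),f(.022,-.17),"ydir -",-R[:,1],"x",R[:,0])
E
```

```text
board 0.21830165708148666 [ 0.55032687 -0.03471139] [0.00133939 0.00083684 0.00151923 0.00190984]
tile 0.18707222272347715 [ 0.5565368  -0.05860421] [0.00135774 0.00149181 0.00073185 0.00075476]
tile in board [ 0.00088803 -0.02467065] -0.03122943435800951
tray [ 0.60303964 -0.31788823] [-0.00986643 -0.28787221]
cup [0.5077119  0.26036853] [0.02230244 0.2973059 ]
jar [0.69915379 0.02816877] [0.15891283 0.02915608]
figure [ 0.38538162 -0.1366689 ] [-0.18311168 -0.06381521]
push start end, front start, target ctr [0.50807842 0.10956289] [ 0.47655698 -0.07156248] [ 0.60862196 -0.19591215] ydir - [ 0.2165719  -0.97626667] x [0.97626667 0.2165719 ]
```

Emit:
move_arm(series=[[1.9,4.4,0,0,0,-1.5],[1.9,4.4,0,0,0,-1.5],[1.9,4.4,0,0,0,-1.5],[1.9,4.4,0,0,0,-1.5],[1.9,4.4,0,0,0,-1.5],[1.9,4.4,0,0,0,-1.5],[1.9,4.4,0,0,0,-1.6],[1.9,4.4,0,0,0,-1.6]], grip=0.4)

```text
clock: 1.8
position: [0.4135, -0.2141, 0.2461]
ee_rot: [3.123, 0.339, 0.001]
force: [1.1, -0.0, -0.3]
width: 0.41
```

Emit:
move_arm(series=[[2.0,4.6,0,0,0,0],[2.0,4.6,0,0,0,0],[2.0,4.6,0,0,0,0],[0,0,-4,0,0,0],[0,0,-4,0,0,0],[0,0,-3,0,0,0],[0,0,0,0,0,0],[0,0,0,0,0,0]])

```text
clock: 2.6
position: [0.4729, -0.0784, 0.1363]
ee_rot: [-3.123, -0.341, 0.001]
force: [-0.2, 0.8, -0.1]
width: 0.402
```

Emit:
move_arm(series=[[0,0,-2.5,0,0,0],[0,0,-2,0,0,0],[0,0,-1,0,0,0],[0,0,-0.6,0,0,0],[0,0,-0.3,0,0,0],[0,0,0,0,0,0]])

```text
clock: 3.2
position: [0.4733, -0.0784, 0.0723]
ee_rot: [3.123, 0.341, 0.001]
force: [-0.4, 0.2, 0.7]
width: 0.402
```

Run:
```python
from h import *
s=monitor.observe();print(s["position"],s["force"])
im=imaging.get_image("scene"); c=im["color"][160:300,180:400]; cv2.imwrite("pics/s1.png",cv2.resize(c,None,fx=3.5,fy=3.5,interpolation=cv2.INTER_CUBIC)[:,:,::-1])
```

```text
[ 0.47325628 -0.07843405  0.07231315] [-0.41339413  0.17010485  0.69792554]
```

View pics/s1.png

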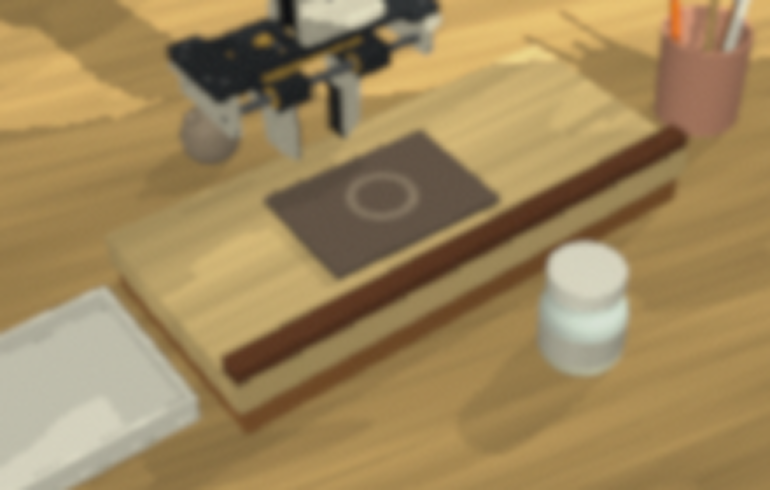

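The fingers stand clear in front of the tile at crop (285,140) and (345,120), with the tile edge at about (345,165). I'll push toward the strip.

Emit:
move_arm(series=[[0.59,0.13,0,0,0,0],[0.59,0.13,0,0,0,0],[0.59,0.13,0,0,0,0],[0.59,0.13,0,0,0,0],[0.59,0.13,0,0,0,0],[0.49,0.11,0,0,0,0],[0.39,0.09,0,0,0,0],[0,0,0,0,0,0]])

```text
clock: 4.05
position: [0.5118, -0.0696, 0.0717]
ee_rot: [-3.123, -0.342, -0.001]
force: [-0.4, -0.0, -1.0]
width: 0.401
```

Emit:
move_arm(series=[[0.2,0.04,0,0,0,0],[0.2,0.04,0,0,0,0],[0.1,0.02,0,0,0,0],[0,0,0,0,0,0]])

```text
clock: 4.45
position: [0.5166, -0.0687, 0.0718]
ee_rot: [-3.123, -0.342, -0.001]
force: [-0.6, -0.8, -0.5]
width: 0.401
```

Emit:
move_arm(series=[[0.1,0.02,0,0,0,0],[0.1,0.02,0,0,0,0],[0,0,0,0,0,0]])

```text
clock: 4.75
position: [0.518, -0.0685, 0.0717]
ee_rot: [3.123, 0.341, -0.0]
force: [-2.9, 0.8, 1.4]
width: 0.402
```

Emit:
move_arm(series=[[0.1,0.02,0,0,0,0],[0.1,0.02,0,0,0,0],[0,0,0,0,0,0]])

```text
clock: 5.05
position: [0.5191, -0.0683, 0.0716]
ee_rot: [3.123, 0.341, -0.003]
force: [-7.0, -0.9, 4.5]
width: 0.398
```

```bash
cat >> h.py <<'E'
def tile(im):
    th,*t=np.load("b.npy");t=np.array(t);R=np.array([[np.cos(th),-np.sin(th)],[np.sin(th),np.cos(th)]])
    o=outline_of("top","tile")[0];q=max(cv2.findContours(o["mask"].astype(np.uint8),0,1)[0],key=cv2.contourArea)[:,0]
    w=((ray(im,q,.058)[:,:2]-t)@R*1000).astype(np.float32); r=cv2.minAreaRect(w); print("tile mask, board frame",o["p"],r, cv2.boxPoints(r).round(1).tolist())
E
python3 - <<'E'
from h import *
im=imaging.get_image("top"); tile(im)
c=im["color"][110:290,190:510]; cv2.imwrite("pics/t1.png",cv2.resize(c,None,fx=2.5,fy=2.5,interpolation=cv2.INTER_CUBIC)[:,:,::-1])
E
```

```text
tile mask, board frame 0.69 ((39.25428771972656, 16.199283599853516), (63.23463821411133, 55.95659255981445), 1.0443603992462158) [[7.099999904632568, 43.599998474121094], [8.199999809265137, -12.399999618530273], [71.4000015258789, -11.199999809265137], [70.4000015258789, 44.70000076293945]]
```

View pics/t1.png

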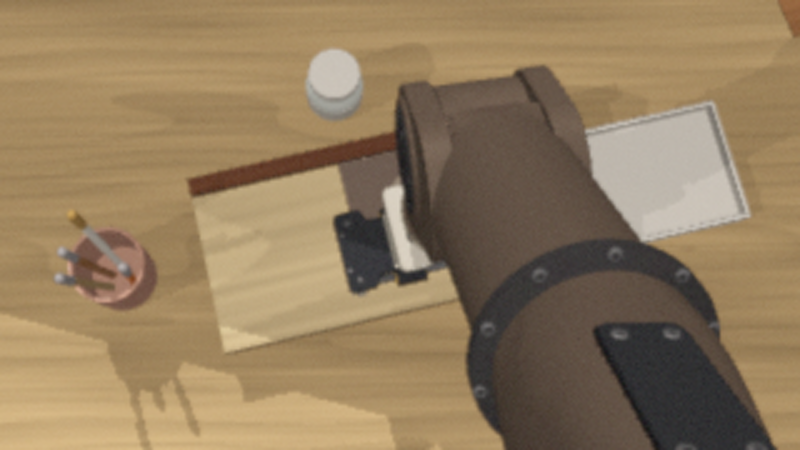

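The tile is at the strip: its back edge reads 71.4 mm, the push force is 7 N, and the +y end is at about y=+44 mm. I'll back off, lift, turn 90° and go to the +y end.

Emit:
move_arm(series=[[-0.98,-0.22,0,0,0,0],[-0.98,-0.22,0,0,0,0],[0,0,3,0,0,0],[0,0,3,0,0,0],[0.5,1.2,0,0,0,7.5],[0.5,1.2,0,0,0,7.5],[0.5,1.2,0,0,0,7.5],[0.5,1.2,0,0,0,7.5]])

```text
clock: 5.95
position: [0.5205, -0.0242, 0.132]
ee_rot: [2.925, 1.145, 0.002]
force: [0.2, -0.2, 0.9]
width: 0.402
```

Emit:
move_arm(series=[[0.5,1.2,0,0,0,7.5],[0.5,1.2,0,0,0,7.5],[0.5,1.2,0,0,0,7.5],[0.5,1.2,0,0,0,7.5],[0.5,1.2,0,0,0,7.5],[0.5,1.2,0,0,0,7.5],[0,0,0,0,0,7.5],[0,0,0,0,0,7.5]])

```text
clock: 6.75
position: [0.5504, 0.048, 0.1318]
ee_rot: [1.959, 2.455, 0.001]
force: [0.0, -0.0, 0.6]
width: 0.401
```

Run:
```python
from h import *
im=imaging.get_image("top")
s=monitor.observe();p=s["position"];print(p,s["ee_rot"],s["joints"], "need",(np.array([.5495,.0522,.072])-p)*100)
from scipy.spatial.transform import Rotation as Ro
R=Ro.from_rotvec(s["ee_rot"]).as_matrix();print("tool y yaw",np.degrees(np.arctan2(R[1,1],R[0,1]))%180,"want 12.5"); tile(im)
```

```text
[0.55031528 0.0473888  0.13167152] [1.95001261e+00 2.46245799e+00 3.99567103e-04] [ 0.26074422  0.52043582 -0.61621983  1.84655276  0.37823911  0.89306598
 -0.30303427] need [-0.08152778  0.48112023 -5.96715153]
tool y yaw 13.248823583737678 want 12.5Traceback (most recent call last):
  File "<stdin>", line 5, in <module>
  File "h.py", line 22, in tile
    o=outline_of("top","tile")[0];q=max(cv2.findContours(o["mask"].astype(np.uint8),0,1)[0],key=cv2.contourArea)[:,0]
      ~~~~~~~~~~~~~~~~~~~~~~~~^^^
IndexError: list index out of range
```

Emit:
move_arm(series=[[-0.1,0.5,0,0,0,-0.7],[0,0,-2,0,0,0],[0,0,-2,0,0,0],[0,0,-1,0,0,0],[0,0,-0.6,0,0,0],[0,0,-0.4,0,0,0],[0,0,0,0,0,0]])

```text
clock: 7.55
position: [0.5496, 0.0527, 0.0718]
ee_rot: [1.983, 2.437, 0.0]
force: [-0.1, -0.6, -0.2]
width: 0.401
```

Run:
```python
from h import *
s=monitor.observe();p=s["position"];print(p,s["force"],"to end",(np.array([.5874,-.1187])-p[:2])*100)
im=imaging.get_image("scene"); c=im["color"][160:300,180:400]; cv2.imwrite("pics/s2.png",cv2.resize(c,None,fx=3.5,fy=3.5,interpolation=cv2.INTER_CUBIC)[:,:,::-1])
```

```text
[0.54956557 0.0526604  0.07177327] [-0.1144704  -0.60783883 -0.17779421] to end [  3.78344259 -17.13604018]
```

View pics/s2.png

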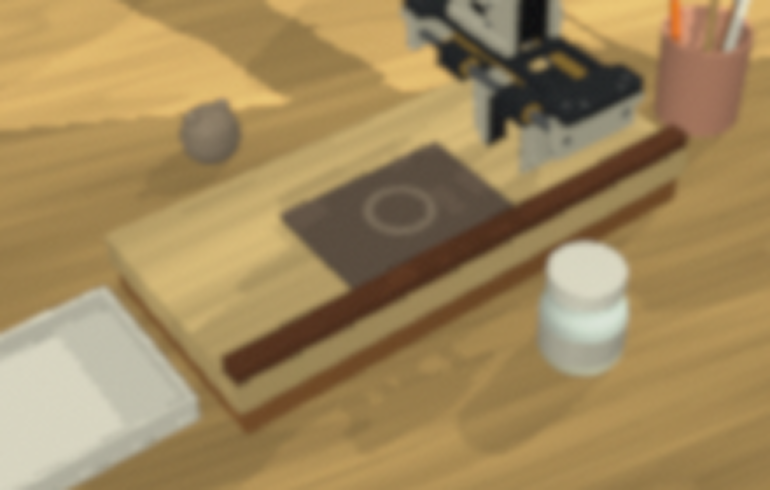

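The tile lies against the strip and the fingers are on the ledge beyond its +y end (crop (485,140) and (530,165)). I'll push along -y.

Emit:
move_arm(series=[[0.17,-0.78,0,0,0,0],[0.17,-0.78,0,0,0,0],[0.18,-0.78,0,0,0,0],[0.17,-0.78,0,0,0,0],[0.17,-0.78,0,0,0,0],[0.18,-0.78,0,0,0,0],[0.17,-0.78,0,0,0,0],[0.18,-0.78,0,0,0,0]])

```text
clock: 8.4
position: [0.5636, -0.01, 0.0719]
ee_rot: [-1.981, -2.438, -0.001]
force: [-1.8, 3.8, 2.7]
width: 0.402
```

Emit:
move_arm(series=[[0.17,-0.78,0,0,0,0],[0.17,-0.78,0,0,0,0],[0.18,-0.78,0,0,0,0],[0.17,-0.78,0,0,0,0],[0.17,-0.78,0,0,0,0],[0.13,-0.59,0,0,0,0],[0.07,-0.3,0,0,0,0],[0,0,0,0,0,0]])

```text
clock: 9.2
position: [0.574, -0.0589, 0.0715]
ee_rot: [1.983, 2.436, -0.001]
force: [-0.7, -0.7, 1.0]
width: 0.402
```

Run:
```python
from h import *
s=monitor.observe();p=s["position"];print(p,s["force"],"to end",(np.array([.5874,-.1187])-p[:2])*100)
im=imaging.get_image("scene"); c=im["color"][160:300,180:400]; cv2.imwrite("pics/s3.png",cv2.resize(c,None,fx=3.5,fy=3.5,interpolation=cv2.INTER_CUBIC)[:,:,::-1])
```

```text
[ 0.57397879 -0.05887143  0.07153343] [-0.66466521 -0.70733078  1.0344186 ] to end [ 1.34212067 -5.982857  ]
```

View pics/s3.png

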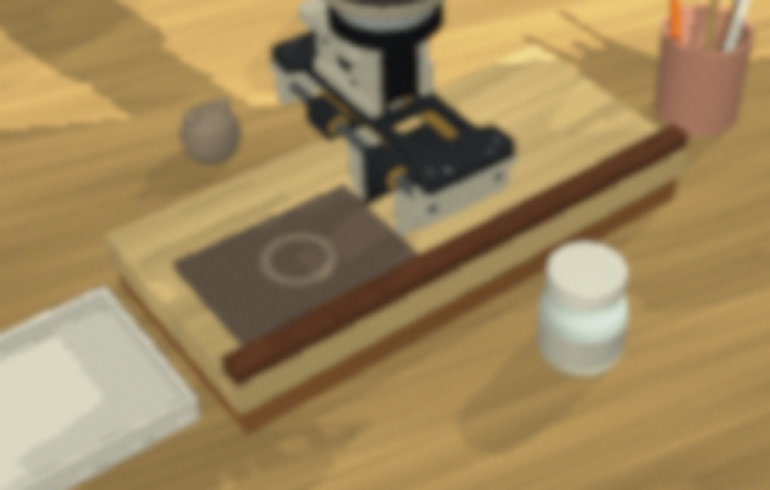

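The tile slides along the strip with the fingers on its end and its front end near (205,300). I'll push the remaining ~61 mm, ending slowly.

Emit:
move_arm(series=[[0.13,-0.59,0,0,0,0],[0.13,-0.59,0,0,0,0],[0.13,-0.59,0,0,0,0],[0.13,-0.59,0,0,0,0],[0.13,-0.59,0,0,0,0],[0.13,-0.59,0,0,0,0],[0.13,-0.59,0,0,0,0],[0.1,-0.4,0,0,0,0]])

```text
clock: 10.05
position: [0.5839, -0.1037, 0.0716]
ee_rot: [-1.982, -2.437, 0.001]
force: [-1.8, 1.4, -1.1]
width: 0.402
```

Emit:
move_arm(series=[[0.07,-0.3,0,0,0,0],[0.07,-0.3,0,0,0,0],[0.07,-0.3,0,0,0,0],[0.05,-0.2,0,0,0,0],[0.05,-0.2,0,0,0,0],[0.02,-0.1,0,0,0,0],[0,0,0,0,0,0]])

```text
clock: 10.75
position: [0.5869, -0.1169, 0.0716]
ee_rot: [-1.981, -2.437, 0.001]
force: [-3.8, 2.8, -0.7]
width: 0.402
```

Run:
```python
from h import *
s=monitor.observe();p=s["position"];print(p,s["force"],"to end",(np.array([.5874,-.1187])-p[:2])*100)
```

```text
[ 0.5869177  -0.11688017  0.07160092] [-3.80096053  2.76866425 -0.69025437] to end [ 0.04822967 -0.18198337]
```

Emit:
move_arm(series=[[-0.22,0.98,0,0,0,0],[-0.22,0.98,0,0,0,0],[0,0,3,0,0,0],[0,0,4,0,0,0],[0,0,4,0,0,0],[0,0,4,0,0,0],[-3,-3.5,0,0,0,0],[-3,-3.5,0,0,0,0]])

```text
clock: 11.55
position: [0.5242, -0.1663, 0.2237]
ee_rot: [1.974, 2.438, 0.003]
force: [0.3, -1.9, -0.6]
width: 0.396
```

Emit:
move_arm(series=[[-3,-3.5,0,0,0,0],[-3,-3.5,0,0,0,0],[-3,-3.5,0,0,0,0],[-2,-4,0,0,0,0],[-2,-4,0,0,0,0],[-2,-4,0,0,0,0],[-2,-4,0,0,0,0],[-2,-4,0,0,0,0]])

```text
clock: 12.35
position: [0.3327, -0.4738, 0.2223]
ee_rot: [1.98, 2.437, -0.001]
force: [1.9, 0.1, 0.2]
width: 0.399
```

Run:
```python
from h import *
im=imaging.get_image("top"); print(monitor.observe()["position"])
c=im["color"][110:290,190:510]; cv2.imwrite("pics/t2.png",cv2.resize(c,None,fx=2.5,fy=2.5,interpolation=cv2.INTER_CUBIC)[:,:,::-1])
tile(im)
```

```text
[ 0.32701289 -0.48174568  0.22167334]
tile mask, board frame 0.86 ((20.35102081298828, -166.8366241455078), (141.8937530517578, 101.1893081665039), 89.84999084472656) [[-30.399999618530273, -237.6999969482422], [70.80000305175781, -237.89999389648438], [71.0999984741211, -96.0], [-30.100000381469727, -95.80000305175781]]
```

View pics/t2.png

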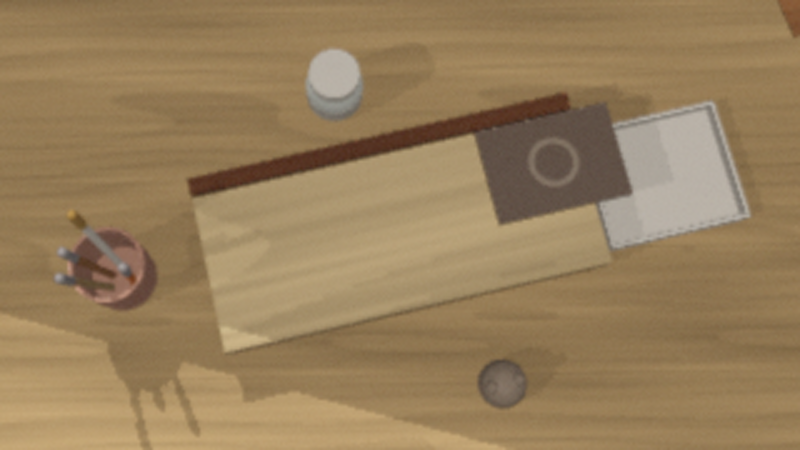

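The tile overhangs the tray-side end at crop (475–630, 105–222) and its back edge lies along the strip. The tray, cup, jar and bear are at the same pixels as before. I'll do an independent corner check, then hand in.

Run:
```python
from h import *
im=imaging.get_image("top")
T=ray(im,refine(im,[(475,132),(606,104),(631,194),(499,223)]),.058)
th2,t2,e=fit(T,[(.05,.07),(.05,-.07),(-.05,-.07),(-.05,.07)])
th,*t=np.load("b.npy");R=np.array([[np.cos(th),-np.sin(th)],[np.sin(th),np.cos(th)]])
p=R.T@(t2-t);print("corners",p,th2-th,e)
for n,z in dict(tray=.011,cup=.04,jar=.04,figure=.025).items():
    for o in outline_of("top",n)[:1]:
        v,u=np.nonzero(o["mask"]);print(n,ray(im,[u.mean(),v.mean()],z)[0][:2])
if abs(p[1]+.17)<.009 and p[0]>.0175 and abs(th2-th)<.04: print("sign off",workorder.sign_off())
```

```text
corners [ 0.02067998 -0.16690853] 0.0017715515430020978 [0.00102252 0.00093113 0.00072139 0.00084929]
tray [ 0.59967038 -0.32996777]
cup [0.50995733 0.26247721]
jar [0.6995166  0.02792468]
the job is handed in; nothing more can be done
sign off None
```

I pushed the tile square against the strip, then pushed its +y end so it slid along the strip toward the tray side (-y), and handed the job in at about 12.5 s. `sign_off()` gives no verdict, so the result rests on these last checks:

- **Tile:** two measurements, from the network's outline and from refined corners, agree. The centre is at x ≈ 20.5 mm and y ≈ -167 mm in the ledge frame. That puts the end about 37 mm past the ledge and the back edge about 1.5 mm from the strip. The tilt to the strip is at most 0.003 rad. I did not measure the tile's height or flatness; it looked flat in the pictures.
- **Cup and jar:** they measured within about 3 mm of where they started.
- **Tray (disagrees):** its measured centre shifted 12 mm. The tile now covers part of it, and its visible corners are at the same pixels as before, so I believe it did not move.
- **Figure (failed check):** the network did not find the bear in the last picture. By eye it stands at the same pixels as at the start.
- **Robot:** it had retreated to about (0.33, -0.48, 0.22) m, touching nothing. The largest force reading reported after a move was about 8 N, while pressing the tile against the strip.

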